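Draw a dowelled sensor bracket home with locking pliers

TASK

The sensor bracket stands a few millimetres proud on its two dowel pins at the end flange of the linear slide, and the open locking pliers already lie with their jaws round bracket and flange. Squeeze the handles together, no harder than the lock needs and keeping the jaws square on the flange, until they snap over centre and stay locked by themselves with the bracket pulled fully home; then, without forcing it, flick the release lever so that the pliers spring open, and finally take the open pliers off the work and leave them lying flat on the bench, clear of the slide. Do not push the bracket with the fingers, do not drop the pliers, and leave the tray, the screwdriver and the shaft block where they are.

Things in the scene. Friction and masses are not known exactly. Their poses are not given: they have to be found in the camera images.
- slide: linear slide, fixed to the bench: aluminium profile 60 wide, 30 high, with carriage and black motor, along its +y. Origin on the bench under the clamped joint; the end flange's mating face is its plane y = 0. Flange: y 0 to +12 mm, 36 high, its free ear reaches to x = -18 mm. The profile begins at x = +36, so the fixed jaw passes behind the ear. z up.
- joint_mid (a point): middle of the mating face on the flange, 12 mm above the bench; fixed to the slide
- proud (a joint): how far the sensor bracket stands off the flange, m: 0.0016 to 0.0028 at the start, 0 = fully home. It sits tight on its dowels: it takes about 15 N to move and stays where it is left
- bracket: sensor bracket, aluminium foot 36 x 10 x 34 mm (x, y, z of the slide) with a sensor barrel on top, on the -y side of the flange; axes as the slide's, origin in its mating face at bench level
- pliers: locking C-clamp pliers, steel with black sleeves, 220 long, 0.6 kg, lying flat and loose; the pose of the fixed side. Origin on the bench 58 mm behind the fixed jaw's pad; +x to the jaws (tips at +66), +y the side of fixed jaw and fixed handle, z up. Fixed handle: sleeve 13 wide, 22 thick (z 0 to 22), x -50 to -108, middle line y 13 to 17, then the screw's head (to x -120; leave it).
- fixed_grip (a point): point on the middle line of the fixed handle, 68 mm behind the pliers' origin, 11 mm up; the sleeve's outer (+y) face lies 6.5 mm farther out. A good place to squeeze. With the fixed pad flat on the flange's back and the jaws square (pliers' x along the slide's x) this point lies at y = +15 mm in the slide's frame; at the start there is 1 to 2 mm of play
- moving_grip (a point): opposite point on the middle line of the moving handle (sleeve 13 wide, 22 thick, x -58 to -128 when locked); its outer (-y) face lies 6.5 mm farther out. Over the outer faces of both handles here: 63 mm open, 35 to 38 mm locked. The fixed side should stay put: the moving handle does the travelling (26 mm here), so a hand that closes evenly from both sides must move along or it skews the pliers
- pliers_handle: the moving handle; origin at its pivot on the moving jaw; the handle runs along its -x
- squeeze (a joint): squeeze of the moving handle, rad: 0 = fully open (sprung), dead centre at about 0.5, locked at its stop at 0.53 to 0.62. At the grip points it takes 4 N until the jaws touch, then up to 12 to 22 N (the jaw pad's spindle is set a little differently each time), falling to nothing at dead centre; past it the handle snaps to its stop and stays. More than 45 N on the moving handle is forcing it
- pliers_lever: the release lever, a thin steel lever inside the moving handle; origin at its pivot; its tail runs along -x, past the end of the handle
- lever_tail (a point): point on the lever's tail, 140 mm behind the pliers' origin when locked (20 mm behind the screw head, 12 mm behind the moving handle's end, 10 mm short of the tail's tip), 11 mm up; the tail is 4.5 wide, 14 high. When locked, free space lies on its +y side here. To release, push it along the pliers' -y (outward, away from the fixed handle)
- release (a joint): turn of the release lever in the moving handle, rad: 0 = rest, up to 0.30 as the tail is pushed outward; the first 0.05 is slack, then it takes 1 to 6 N at the tail, and at 0.1 to 0.2 (7 to 14 mm at the tail) the lock trips and the handle flies open, outward, about 60 mm at its end. More than 20 N on it is forcing it
- knuckle (a point): middle of the pliers' knuckle beside the jaw pivot, 11 mm up, 2 mm behind the pliers' origin; the knuckle is about 40 mm wide across y and 15 mm high (z 3 to 19, pivot bolt to 22): the place to grip the open pliers to carry or draw them
- parts_tray: clear plastic tray 120 x 80 x 28 mm, origin under its centre; bystander
- screwdriver: screwdriver with black handle, 170 mm, lying; bystander
- shaft_block: aluminium block 42 x 30 x 20 mm with a bore; bystander
Mind the look-alikes: they are no part of the job. There is more than one size of the pliers; the job needs the middle-sized.

How it is judged (in metres and radians):
On the way, in this order (a step that is already met when the one before it is completed fails the run):
1. the pliers are locked over centre by themselves, fingers off, jaws square on the flange, with the bracket home (value of joint squeeze above 0.42 rad and value of joint proud below 0.0006 m and contact force between the fingers and pliers below 0.3 N and horizontal distance between knuckle and joint_mid below 0.075 m and angle between the x axis of pliers and the x axis of slide, either way round below 0.05 rad), for 0.2 s.
2. the release lever is pressed while the handle is still closed (value of joint release above 0.07 rad and value of joint squeeze above 0.3 rad).
3. the pliers have sprung open (value of joint squeeze below 0.15 rad), for 0.1 s.
At the end, for the whole second after the job is handed in: The bracket is home (within 0.6 mm of the flange), the pliers are open (handle squeezed less than 0.15 rad) and lie flat and still on the bench, touching neither slide nor bracket, their jaws off the flange (knuckle at least 85 mm from the joint) (value of joint proud below 0.0006 m and value of joint squeeze below 0.15 rad and horizontal distance between knuckle and joint_mid above 0.085 m and contact force between pliers and slide below 0.2 N and angle between pliers's own z axis and vertical below 0.1 rad and height (world z) of pliers below 0.008 m and linear speed of pliers below 0.02 m/s).
It fails at once if a handle squeezed with more than 45 N (contact force between the fingers and pliers_handle above 45 N).
It fails at once if the release lever forced with more than 20 N (contact force between the fingers and pliers_lever above 20 N).
It fails at once if the bracket pushed with the fingers (contact force between the fingers and bracket above 5 N).
It fails at once if the pliers dropped (height (world z) of pliers above 0.02 m and linear speed of pliers above 0.6 m/s and contact force between the fingers and pliers below 0.1 N).
It fails at once if the tray, the screwdriver or the shaft block moved by more than 15 mm (distance of any of parts_tray, screwdriver, shaft_block from where it was at the start of the episode above 0.015 m).
It also fails if it takes over 59 s, if anything falls off the work surface, if the arm or the gripper's body presses on something with over 40 N, if the wrist force passes 120 N, or if a joint passes its speed limit or range.

ROBOT

A 6-joint arm with a two-finger parallel gripper is mounted at the origin on the work surface. World frame = base frame: x ahead of the robot, y to its left, z up, the work surface at z = 0. Lengths are in mm, angles in rad, forces in N, time in s.
With the tool pointing down it reaches from about 350 to 975 mm from the base axis. Payload 7.1 kg.
Tool frame: the origin (TCP) lies between the finger pads; the fingertips stand 19 mm ahead of it and the grasp point (between the pads) is the TCP; y points along the fingers, z is the direction in which the jaws open and shut, and the axes are right-handed (so a half turn about y gives the same grasp; the last joint's range is limited). The gripper opens to 88 mm and grips with 3 to 60 N. Pads are 20 mm wide; open, the fingers measure 115 mm over their backs; the gripper's body (75 mm by 178 mm) begins 61 mm behind the grasp point.
Start: joints at [-1.28, 0.423, 1.63, -0, 1.089, -0.019], TCP at [190.56, -595.224, 241.675] pointing down, gripper open.
Joint ranges: [-3, 3], [-0.9, 2.11], [0.09, 2.58], [-1.31, 4.45], [0.11, 2.69], [-2.54, 2.54]. Speed limits (rad/s): [2.39, 2.39, 3.01, 3.14, 3.14, 3.14].

INTERFACE

Orientations are given as a rotation vector (axis times angle).
In Python, from workcell import ctrl gives the robot as it stands.
- The arm moves only by the tool servo_tool, never from a script. Its argument "moves" is text: rows parted by semicolons, each of 6 numbers parted by spaces: the shift along the world's x, y, z in m, then the turn, a rotation vector about the world's x, y, z in degrees. A call has 1 to 8 rows; each row is the pose to reach, as a shift and turn from the pose commanded when the call began; what a row does not reach only later rows make up. A row lasts 1/8 s, in which the tool goes at most 62.5 mm and 10.7 degrees, less where a joint would pass 70% of its speed; a pose out of reach is approached as far as the arm can. A call with a gripper value outside its range is refused whole. "hand" is the closure in counts, from 0 (fully open) to 255 (shut), set as the call begins (left out, the last holds). The fingers move at their own pace and stop on an object; the grip force is fixed at half the most. Time passes only in rows, so rows that repeat a pose let the fingers close. It gives the time, the measured TCP pose, the force and the opening at its end, in the units of the state.
- ctrl.get_obs(): the state, without advancing time (a new reading comes with each control period).
- ctrl.get_image(name): name is "side" or "top" or "wrist"; returns a dict with "pixels" (384x512x3 uint8, red, green, blue), "depth" (384x512 float32, mm along the optical axis (not along the pixel's ray), 0 where there is no reading), "vertical_fov" (degrees; the focal length in pixels is half the picture's height over the tangent of half this angle, whatever the lens; pixels are square), "cx", "cy" (the principal point, pixels), "k1" (the pictures are not rectified: a ray, as slopes to the right and down, at radius r is drawn at 1 + k1 r^2 times it, then the intrinsics apply), "xyz" and "attitude" of the camera in the world; the wrist camera has in their place "T_tool_cam" (4x4, takes a point from camera to tool coordinates, whose origin is the TCP and whose axes are the tool frame's). Camera axes: x right, y up, looking along -z (the intrinsics and any distortion apply to the point x, -y, -z); pixel columns grow to the right and rows downward; lengths in mm; the calibration is good to about 2 mm. A picture is of the moment at which its call begins: read the wrist's pose just before it.
- ctrl.close_job(): hands the job in, once; it reports no verdict.
The state is a dict: "t": time; "qpos": joint angles; "qvel": joint speeds; "joint_torque": joint torques, N m; "ee_pos": TCP position; "orientation": TCP orientation; "ft_force": force on the tool from outside, world axes, zero at the start; "moment": the same for the moment, N m; "width": finger opening in mm.
Only numpy, scipy, OpenCV 4.12 (cv2) and the standard library are available. Lean on these libraries where they do the work, as an engineer would, in place of code of your own. Each camera call takes 0.05 s, during which the arm holds its last target.

## Working session

There is one attempt and no reset: what is moved stays moved. The work goes in short steps, Python scripts to look and compute and a tool call to move; the robot and the scene stay as the last step left them, time stands still between calls to the robot, and variables do not carry over. Pictures are saved under pics/ and viewed, and the job is handed in when it is done.

Besides the shell and the picture viewer there is one more tool, called after "Call:" as a command line: name --argument value ..., lists and objects as JSON in quotes. servo_tool: Moves the arm, as the interface text tells. Its arguments: {"type":"object","properties":{"moves":{"type":"string"},"hand":{"type":"number"}},"required":["moves"]}

```bash
mkdir -p pics; ls
cat > h.py <<'E'
import numpy as np,cv2
from scipy.spatial.transform import Rotation as R
from workcell import ctrl
def save(n,name,crop=None,s=1):
    im=ctrl.get_image(n); np.save('pics/'+name+'.npy',im,allow_pickle=True)
    p=im['pixels']
    if crop: p=p[crop[1]:crop[3],crop[0]:crop[2]]
    p=cv2.resize(p,None,fx=s,fy=s,interpolation=cv2.INTER_CUBIC)
    cv2.imwrite('pics/'+name+'.png',p[:,:,::-1]); return im
def load(name): return np.load('pics/'+name+'.npy',allow_pickle=True).item()
E
python3 - <<'E'
from h import *
print(ctrl.get_obs())
for n in('top','side','wrist'):
    im=save(n,n+'0',s=1.5); print({k:v for k,v in im.items() if k not in('pixels','depth')})
E
```

```text
pics
{'t': 0.0, 'qpos': array([-1.27998334e+00,  4.23818285e-01,  1.63065760e+00, -9.77014427e-06,
        1.08859392e+00, -1.90004163e-02]), 'qvel': array([ 3.03839170e-04, -9.45547210e-04,  7.82637353e-05,  3.31419003e-04,
       -7.09792401e-04, -1.23831751e-03]), 'joint_torque': array([ 3.22864144e-04, -5.44624293e+01, -2.73672616e+01,  6.42866967e-02,
        2.26327922e-02, -1.23481300e-04]), 'ee_pos': array([ 190.42671239, -594.75018776,  240.92848398]), 'orientation': array([-0.32103918,  2.05596462, -2.05292386]), 'ft_force': array([-0.62523053, -0.20188771,  0.10865285]), 'moment': array([-0.03334472,  0.01204287,  0.02440383]), 'width': 87.8502521130783}
{'vertical_fov': 50.9600073946247, 'cx': 252.20823807829532, 'cy': 200.829335855547, 'k1': -0.13587740856015065, 'xyz': array([ 400.43523456,    5.78739519, 1122.70207746]), 'attitude': array([ 0.09545486, -0.10286224, -1.55035912])}
{'vertical_fov': 45.80875027065389, 'cx': 260.9729372212653, 'cy': 190.23540985458106, 'k1': -0.10270892424510941, 'xyz': array([175.08832388, 829.57143299, 606.48243655]), 'attitude': array([ 0.26740719, -1.3328077 , -2.45962689])}
{'vertical_fov': 65.10765661860552, 'cx': 253.88931011466522, 'cy': 188.65746420226262, 'k1': -0.07182216504227772, 'T_tool_cam': array([[-4.61081876e-04, -9.70061700e-01, -2.42858161e-01,
        -6.64527048e+01],
       [-1.59513047e-04,  2.42858255e-01, -9.70061773e-01,
        -1.43674938e+02],
       [ 9.99999881e-01, -4.08538857e-04, -2.66715037e-04,
        -3.87111623e-01],
       [ 0.00000000e+00,  0.00000000e+00,  0.00000000e+00,
         1.00000000e+00]])}
```

View pics/top0.png

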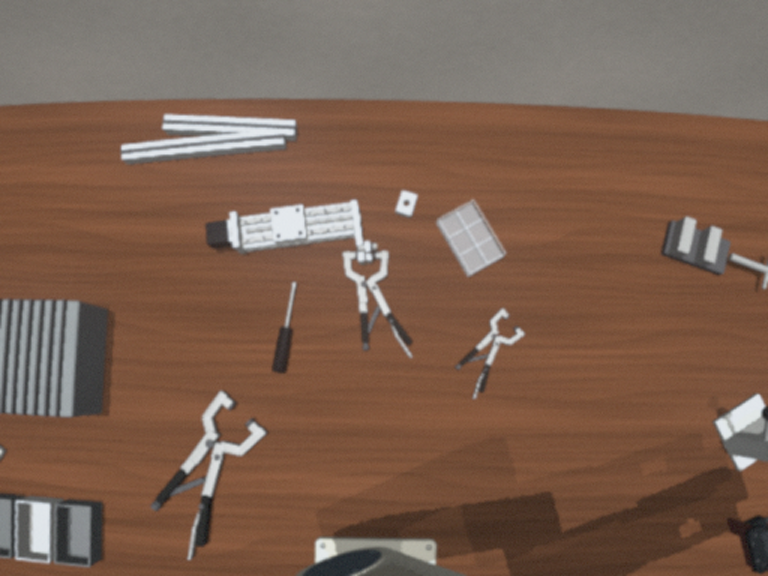

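View pics/side0.png

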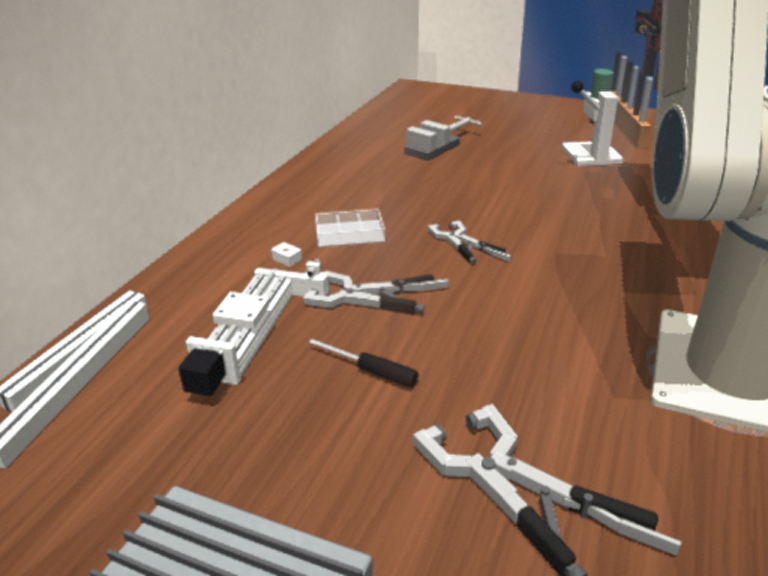

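View pics/wrist0.png

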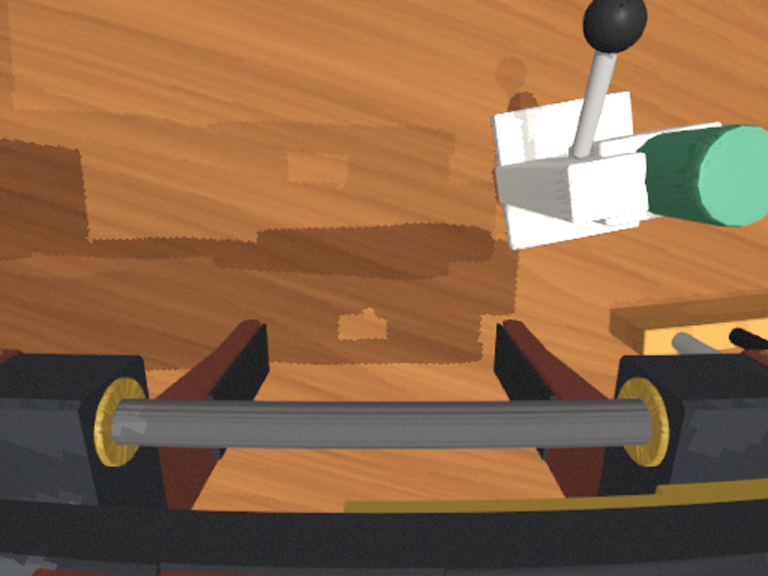

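The top picture shows three pliers: small at (490,350), middle at (370,300) and large at (210,470) (1.5x pixels). The middle pair has its jaws round the flange and bracket at (367,250), so it fits the task. I'll confirm with a crop and build the ray helpers.

```bash
cat >> h.py <<'E'
def K(im):
    h=im['pixels'].shape[0]; f=h/2/np.tan(np.radians(im['vertical_fov'])/2)
    return np.array([[f,0,im['cx']],[0,f,im['cy']],[0,0,1.]])
def campose(im,obs=None):
    if 'T_tool_cam' in im:
        T=np.eye(4);T[:3,:3]=R.from_rotvec(obs['orientation']).as_matrix();T[:3,3]=obs['ee_pos']
        M=T@im['T_tool_cam'];return M[:3,:3],M[:3,3]
    return R.from_rotvec(im['attitude']).as_matrix(),im['xyz']
def pix2w(im,uv,z,obs=None):
    Rm,c=campose(im,obs); uv=np.atleast_2d(uv).astype(float)
    n=cv2.undistortPoints(uv.reshape(-1,1,2),K(im),np.array([im['k1'],0,0,0.])).reshape(-1,2)
    d=np.c_[n[:,0],-n[:,1],-np.ones(len(n))]@Rm.T
    return c+d*((z-c[2])/d[:,2])[:,None]
def w2pix(im,P,obs=None):
    Rm,c=campose(im,obs); p=(np.atleast_2d(P)-c)@Rm; n=np.c_[p[:,0]/-p[:,2],-p[:,1]/-p[:,2]]
    r2=(n**2).sum(1)[:,None]; n=n*(1+im['k1']*r2); k=K(im); return n*k[0,0]+k[:2,2]
def cropsave(im,name,c,s):
    p=im['pixels'][c[1]:c[3],c[0]:c[2]]; p=cv2.resize(p,None,fx=s,fy=s,interpolation=cv2.INTER_CUBIC); cv2.imwrite('pics/'+name+'.png',p[:,:,::-1])
E
python3 - <<'E'
from h import *
im=load('top0'); cropsave(im,'top0c',(130,120,290,245),5)
print(pix2w(im,np.array([[366,283],[345,255],[385,255],[366,345],[410,355],[357,205],[365,240],[235,225]])/1.5,11).round(0))
E
```

```text
[[576.  25.  11.]
 [628.  66.  11.]
 [630.  -9.  11.]
 [460.  23.  11.]
 [444. -58.  11.]
 [725.  46.  11.]
 [658.  29.  11.]
 [683. 277.  11.]]
```

View pics/top0c.png

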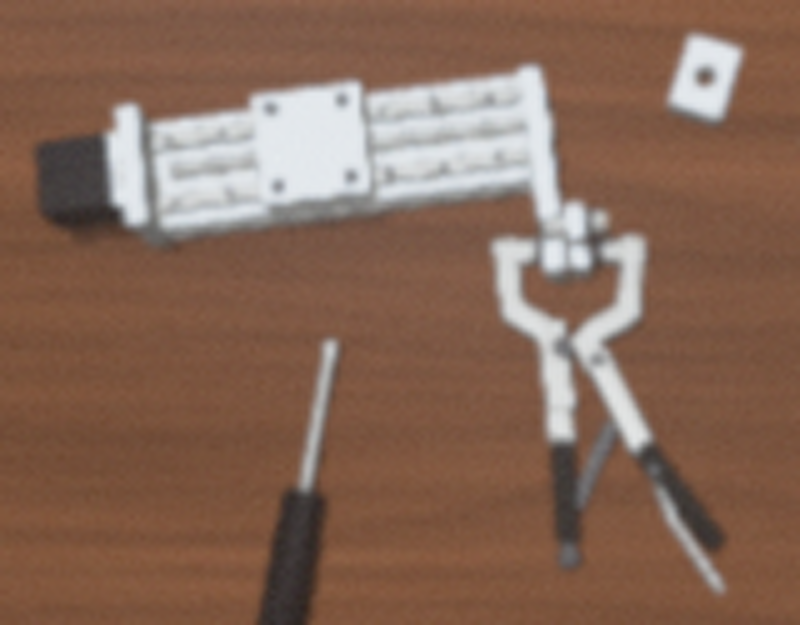

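Run:
```python
from h import *
o=ctrl.get_obs(); print(R.from_rotvec(o['orientation']).as_matrix().round(3))
im=load('top0')
f=lambda x,y:((130+x/5),(120+y/5))
# carriage/flange: flange top height 36, edges
P=pix2w(im,[f(516,70),f(541,68),f(536,225),f(557,222)],36);print(P.round(1))
d=P[0]-P[2];print('flange x dir ang',np.degrees(np.arctan2(d[1],d[0])))
d=P[1]-P[3];print('flange x dir ang',np.degrees(np.arctan2(d[1],d[0])))
P=pix2w(im,[f(152,235),f(530,195)],30);d=P[0]-P[1];print('prof y ang',np.degrees(np.arctan2(d[1],d[0])))
P=pix2w(im,[f(567,565),f(565,450)],18);d=P[1]-P[0];print(P,'fixed handle ang',np.degrees(np.arctan2(d[1],d[0])))
```

```text
[[-0.952 -0.     0.305]
 [-0.305  0.001 -0.952]
 [-0.    -1.    -0.001]]
[[725.6  58.2  36. ]
 [727.   44.3  36. ]
 [637.4  45.   36. ]
 [639.3  33.4  36. ]]
flange x dir ang 8.54961082212317
flange x dir ang 7.064505226311859
prof y ang 97.0571986976154
[[451.82227433  24.34999218  18.        ]
 [515.11692695  26.73533423  18.        ]] fixed handle ang 2.1582452812706725
```

Call:
servo_tool --moves "0.03 0.055 0.02 0 0 -5; 0.06 0.11 0.04 0 0 -10.5; 0.09 0.165 0.05 0 0 -10.5; 0.12 0.215 0.05 0 0 -10.5; 0.15 0.265 0.05 0 0 -10.5; 0.18 0.315 0.05 0 0 -10.5; 0.21 0.365 0.05 0 0 -10.5; 0.24 0.415 0.05 0 0 -10.5" --hand 0

```text
t: 1.15
ee_pos: [431.2, -178.4, 291.8]
orientation: [-0.136, 2.156, -2.156]
ft_force: [0.3, -0.2, -0.0]
width: 88.0
```

Call:
servo_tool --moves "0.03 0.055 -0.01 0 0 0; 0.06 0.11 -0.03 0 0 0; 0.08 0.16 -0.05 0 0 0; 0.08 0.2 -0.06 0 0 0; 0.08 0.2 -0.06 0 0 0; 0.08 0.2 -0.06 0 0 0"

```text
t: 1.9
ee_pos: [510.5, 19.5, 231.7]
orientation: [-0.137, 2.155, -2.156]
ft_force: [-0.5, -1.0, 0.6]
width: 88.1
```

Run:
```python
from h import *
o=ctrl.get_obs(); print(o['t'],o['ee_pos'],o['ft_force'],o['qpos'])
np.save('pics/w1o.npy',o,allow_pickle=True)
print(R.from_rotvec(o['orientation']).as_matrix().round(3))
save('wrist','w1',s=1.5)
```

```text
1.9 [510.51498727  19.47280043 231.7409012 ] [-0.51224093 -1.04602047  0.58623208] [ 1.50107048e-02  2.69154421e-01  1.88793503e+00 -3.81193882e-04
  9.84603694e-01  1.45887628e+00]
[[-0.992 -0.     0.127]
 [-0.127 -0.    -0.992]
 [ 0.    -1.     0.   ]]
```

View pics/w1.png

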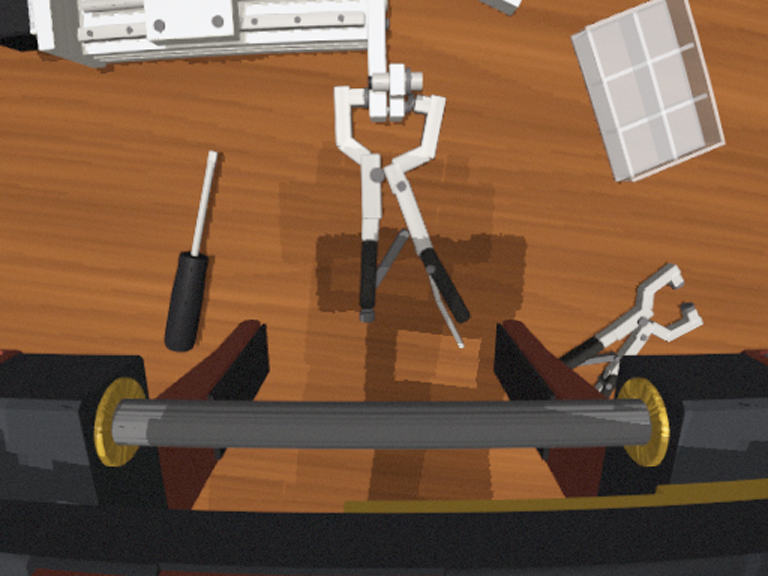

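The wrist view shows the middle pliers with jaws at (390,105), fixed handle at (368,280) and moving handle at (445,285) (1.5x). I'll enlarge it to measure.

Run:
```python
from h import *
cropsave(load('w1'),'w1c',(210,0,330,140),6) if 0 else cropsave(load('w1'),'w1c',(205,95,325,240),4)
cropsave(load('w1'),'w1d',(205,0,325,110),5)
```

```text
(no output)
```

View pics/w1c.png

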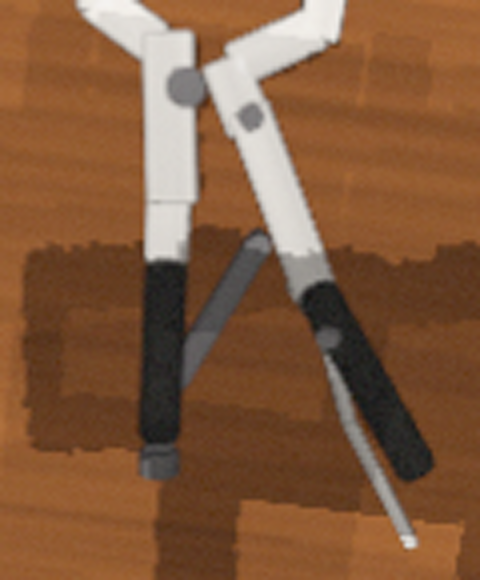

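View pics/w1d.png

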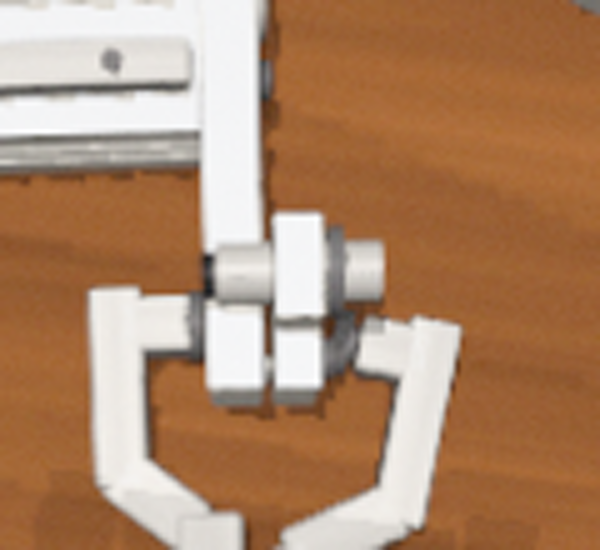

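Run:
```python
from h import *
im=load('w1');o=np.load('pics/w1o.npy',allow_pickle=True).item()
C=lambda L:np.array(L)/4+[205,95]
D=lambda L:np.array(L)/5+[205,0]
pc=lambda L,z:pix2w(im,C(L),z,o)[:,:2].round(1)
pd=lambda L,z:pix2w(im,D(L),z,o)[:,:2].round(1)
F=pd([(264,388),(259,60),(208,388),(202,60)],36);print('flange',F)
u=F[0]-F[1];u=-u;print(np.degrees(np.arctan2(u[1],u[0])),np.linalg.norm(F[0]-F[2]))
B=pd([(273,388),(323,388)],34);print('bracket',B)
# slide frame
a=np.radians(7.3)
print('bolt',pc([(185,88),(250,117)],22))
f=pc([(167,262),(160,440)],22);print('fixed',f,np.linalg.norm(f[1]-f[0]));d=f[0]-f[1];print(np.degrees(np.arctan2(d[1],d[0])))
m=pc([(318,286),(415,470)],22);print('moving',m,np.linalg.norm(m[1]-m[0]))
print('tail',pc([(410,542)],18))
print('screw end',pc([(158,470)],18))
print('sleeve w',pc([(147,262),(187,262),(140,440),(180,440)],22))
print('fixed jaw pad face, moving pad', pd([(205,325)],20),pd([(352,345)],20))
# depth checks
for p in (C([(167,350)]),C([(360,380)]),C([(185,88)]),D([(235,350)])):
    x,y=p[0].round().astype(int); z=im['depth'][y,x]; Rm,c=campose(im,o)
    k=K(im); n=cv2.undistortPoints(np.array([[p[0]]]),k,np.array([im['k1'],0,0,0.])).ravel()
    print((c+Rm@(np.array([n[0],-n[1],-1])*z)).round(1))
im=load('top0')
```

```text
flange [[614.6  28.9]
 [679.9  38.5]
 [613.1  40.9]
 [678.4  50.2]]
8.363360077851661 12.093386622447824
bracket [[615.1  27. ]
 [616.5  16.3]]
bolt [[572.2  30.8]
 [566.5  11.2]]
fixed [[521.5  29.8]
 [466.6  25.2]] 55.09237696814322
4.789551749035242
moving [[520.1 -15.7]
 [467.  -54.3]] 65.64731525355779
tail [[441.7 -57.9]]
screw end [[455.5  24.6]]
sleeve w [[520.8  35.6]
 [522.3  23.9]
 [465.8  31.3]
 [467.4  19.1]]
fixed jaw pad face, moving pad [[628.2  43.8]] [[628.1  10.6]]
[495.1  26.5  22.5]
[493.2 -32.8  21.8]
[572.2  30.8  23.1]
[621.4  36.1  36.8]
```

Call:
servo_tool --moves "-0.003 -0.02 -0.05 0 0 0; -0.003 -0.02 -0.1 0 0 0; -0.003 -0.02 -0.13 0 0 0; -0.003 -0.02 -0.15 0 0 0; -0.003 -0.02 -0.15 0 0 0; -0.003 -0.02 -0.15 0 0 0"

```text
t: 2.7
ee_pos: [508.3, -1.0, 82.6]
orientation: [-0.134, 2.156, -2.156]
ft_force: [-0.6, -0.3, 0.5]
width: 87.8
```

Run:
```python
from h import *
o=ctrl.get_obs(); print(o['t'],o['ee_pos'],o['ft_force'])
np.save('pics/w2o.npy',o,allow_pickle=True)
im=save('wrist','w2',s=1.5)
a=np.radians(8);ex=np.array([np.cos(a),np.sin(a)]);ey=np.array([-ex[1],ex[0]])
cropsave(im,'w2c',(130,60,380,260),3)
```

```text
2.7 [508.25476641  -0.98718801  82.61564242] [-0.60721584 -0.27539244  0.54319079]
```

View pics/w2c.png

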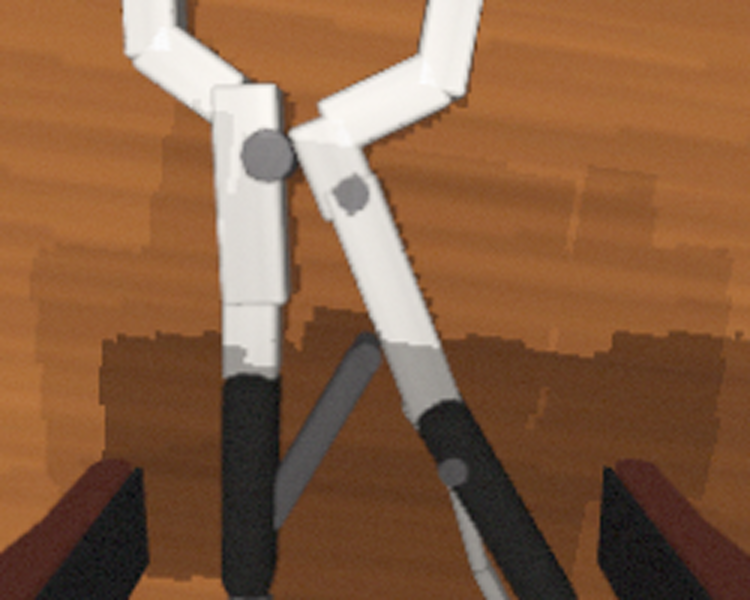

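Fingers straddle both handles (fixed sleeve at crop (250,480), moving at (490,500)). I'll check the sleeve positions from this nearer view.

Run:
```python
from h import *
im=load('w2');o=np.load('pics/w2o.npy',allow_pickle=True).item()
pc=lambda L,z:pix2w(im,np.array(L)/3+[130,60],z,o)[:,:2].round(1)
print(pc([(224,380),(279,380),(223,570),(275,570)],22))
print('moving',pc([(420,415),(465,405),(525,595),(575,595)],22),'bolt',pc([(268,155)],22))
```

```text
[[520.5  35.7]
 [522.1  22.9]
 [472.3  31.9]
 [474.   19.1]]
moving [[517.8 -10.9]
 [521.6 -21. ]
 [474.9 -43.4]
 [476.4 -55.8]] bolt [[572.6  30.6]]
```

Call:
servo_tool --moves "0 0 -0.03 0 0 0; 0 0 -0.05 0 0 0; 0 0 -0.0595 0 0 0; 0 0 -0.0595 0 0 0"

```text
t: 3.25
ee_pos: [507.8, -0.3, 22.5]
orientation: [-0.136, 2.156, -2.156]
ft_force: [0.3, 0.1, -0.1]
width: 87.9
```

Call:
servo_tool --moves "0 0 0 0 0 0; 0 0 0 0 0 0; 0 0 0 0 0 0" --hand 44

```text
t: 3.62
ee_pos: [507.9, -0.2, 22.6]
orientation: [-0.136, 2.156, -2.156]
ft_force: [-0.4, -0.0, -0.3]
width: 72.7
```

Call:
servo_tool --moves "-0.0001 0.001 0 0 0 0; -0.0003 0.002 0 0 0 0; -0.0003 0.002 0 0 0 0" --hand 56

```text
t: 4.0
ee_pos: [507.5, 1.6, 22.3]
orientation: [-0.136, 2.155, -2.156]
ft_force: [0.6, -2.1, 3.1]
width: 68.5
```

Call:
servo_tool --moves "-0.0001 0.001 0 0 0 0; -0.0003 0.002 0 0 0 0; -0.0003 0.002 0 0 0 0" --hand 68

```text
t: 4.38
ee_pos: [507.1, 3.8, 22.2]
orientation: [-0.136, 2.156, -2.156]
ft_force: [-0.1, -2.5, 1.6]
width: 64.7
```

Run:
```python
from h import *
o=ctrl.get_obs(); print(o['t'],o['ee_pos'],o['ft_force'],o['width'])
np.save('pics/w3o.npy',o,allow_pickle=True)
im=save('wrist','w3',s=1.5)
```

```text
4.375 [507.08231009   3.77913935  22.17356389] [-0.05909948 -2.4849358   1.5879865 ] 64.6643867354342
```

View pics/w3.png

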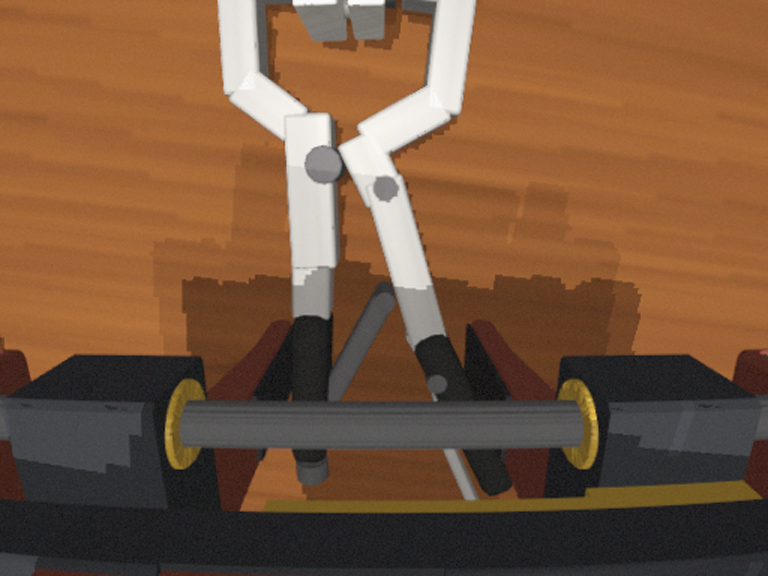

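Call:
servo_tool --moves "-0.0001 0.0007 0 0 0 0; -0.0002 0.0014 0 0 0 0; -0.0002 0.0014 0 0 0 0" --hand 80

```text
t: 4.8
ee_pos: [506.8, 5.1, 22.2]
orientation: [-0.136, 2.156, -2.156]
ft_force: [0.7, -3.5, 2.9]
width: 60.3
```

Call:
servo_tool --moves "-0.0001 0.0009 0 0 0 0; -0.0002 0.0018 0 0 0 0; -0.0002 0.0018 0 0 0 0" --hand 92

```text
t: 5.18
ee_pos: [506.5, 6.9, 22.2]
orientation: [-0.137, 2.156, -2.156]
ft_force: [-0.5, -2.5, 2.8]
width: 56.5
```

Run:
```python
from h import *
o=ctrl.get_obs(); print(o['t'],o['ee_pos'],o['ft_force'],o['width'])
np.save('pics/w4o.npy',o,allow_pickle=True)
im=save('wrist','w4',s=1.5)
cropsave(load('w3'),'w3c',(130,0,350,215),2.5);cropsave(im,'w4c',(130,0,350,215),2.5)
```

```text
5.175 [506.52393535   6.90311865  22.18070346] [-0.47891014 -2.48214001  2.78961615] 56.45127575594044
```

View pics/w4c.png

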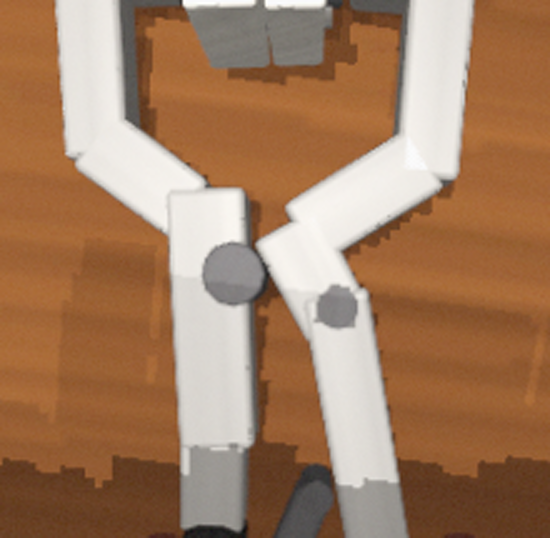

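Run:
```python
from h import *
im=load('w4');o=np.load('pics/w4o.npy',allow_pickle=True).item()
pc=lambda L,z:pix2w(im,np.array(L)/2.5+[130,0],z,o)[:,:2].round(1)
print('bolt',pc([(234,273)],22))
print('jaw outer',pc([(60,10),(70,155)],19),'bar left',pc([(170,200),(180,440)],19), 'sleeve front',pc([(183,530),(246,530)],22))
```

```text
bolt [[572.6  29.9]]
jaw outer [[615.3  66.6]
 [590.3  62.9]] bar left [[584.4  43.5]
 [539.   37.6]] sleeve front [[521.3  34.9]
 [523.   22.3]]
```

Call:
servo_tool --moves "-0.0001 0.001 0 0 0 0; -0.0003 0.002 0 0 0 0; -0.0003 0.002 0 0 0 0" --hand 104

```text
t: 5.6
ee_pos: [506.3, 8.8, 22.2]
orientation: [-0.137, 2.156, -2.156]
ft_force: [0.1, -3.0, 2.2]
width: 52.4
```

Call:
servo_tool --moves "-0.0001 0.001 0 0 0 0; -0.0003 0.0019 0 0 0 0; -0.0003 0.0019 0 0 0 0" --hand 116

```text
t: 5.98
ee_pos: [505.9, 10.8, 22.1]
orientation: [-0.137, 2.156, -2.156]
ft_force: [-0.5, -2.1, 3.1]
width: 48.1
```

Call:
servo_tool --moves "-0.0001 0.0007 0 0 0 0; -0.0002 0.0014 0 0 0 0; -0.0002 0.0014 0 0 0 0" --hand 124

```text
t: 6.35
ee_pos: [505.6, 12.2, 22.1]
orientation: [-0.137, 2.156, -2.156]
ft_force: [-0.5, -1.7, 1.6]
width: 45.3
```

Run:
```python
from h import *
o=ctrl.get_obs(); print(o['t'],o['ee_pos'],o['ft_force'],o['width'])
np.save('pics/w5o.npy',o,allow_pickle=True)
im=save('wrist','w5',s=1.5)
cropsave(im,'w5c',(130,0,350,215),2.5)
```

```text
6.35 [505.63970861  12.21140839  22.09657985] [-0.49407492 -1.72742049  1.59207174] 45.2678626486137
```

View pics/w5c.png

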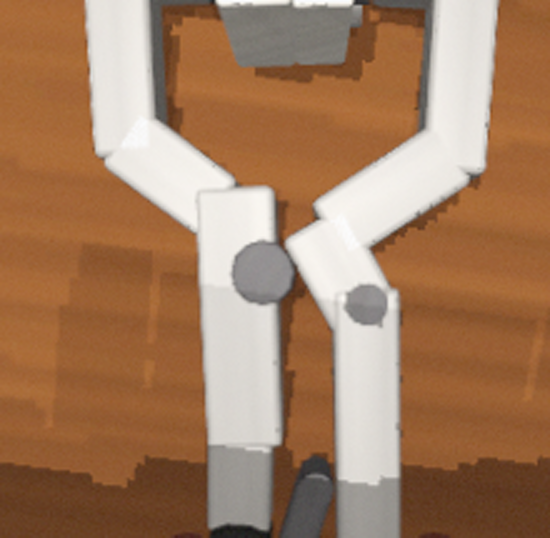

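The bracket gap at crop (295,30) has closed, so the jaws are pulling it home. I'll go on squeezing.

Call:
servo_tool --moves "-0.0001 0.0007 0 0 0 0; -0.0002 0.0014 0 0 0 0; -0.0002 0.0014 0 0 0 0" --hand 132

```text
t: 6.78
ee_pos: [505.4, 13.7, 22.1]
orientation: [-0.137, 2.156, -2.156]
ft_force: [-0.4, 0.6, 0.2]
width: 42.5
```

Call:
servo_tool --moves "-0.0001 0.0007 0 0 0 0; -0.0002 0.0014 0 0 0 0; -0.0002 0.0014 0 0 0 0" --hand 140

```text
t: 7.15
ee_pos: [505.5, 15.1, 22.2]
orientation: [-0.136, 2.156, -2.156]
ft_force: [-0.8, 0.0, 0.1]
width: 39.3
```

Call:
servo_tool --moves "-0.0001 0.0007 0 0 0 0; -0.0002 0.0014 0 0 0 0; -0.0002 0.0014 0 0 0 0" --hand 148

```text
t: 7.52
ee_pos: [505.2, 16.4, 22.2]
orientation: [-0.137, 2.156, -2.156]
ft_force: [-0.0, -0.9, -0.1]
width: 36.8
```

Run:
```python
from h import *
o=ctrl.get_obs(); print(o['t'],o['ee_pos'],o['ft_force'],o['width'])
np.save('pics/w6o.npy',o,allow_pickle=True)
im=save('wrist','w6',s=1.5)
```

```text
7.525 [505.23873288  16.38797385  22.2071979 ] [-0.04816586 -0.94120572 -0.10019726] 36.81435891801959
```

View pics/w6.png

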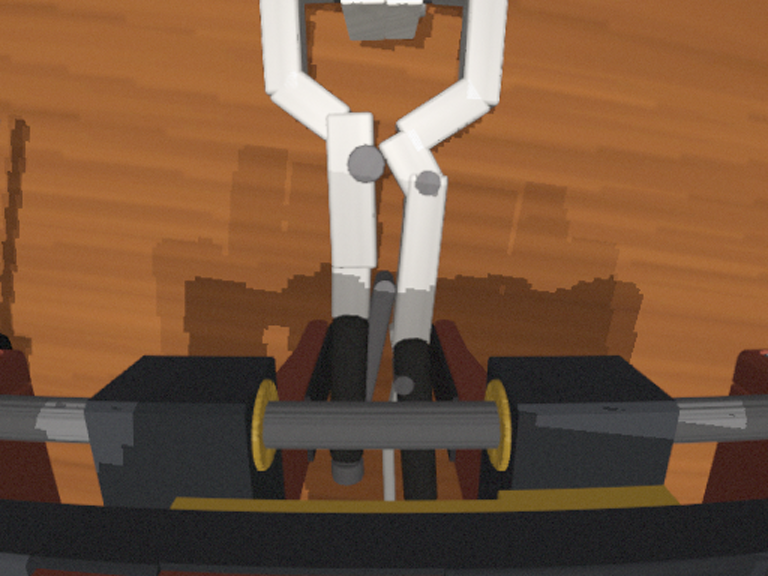

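Call:
servo_tool --moves "-0.0001 0.0007 0 0 0 0; -0.0001 0.0007 0 0 0 0; -0.0001 0.0007 0 0 0 0" --hand 152

```text
t: 7.95
ee_pos: [505.1, 17.1, 22.2]
orientation: [-0.136, 2.156, -2.156]
ft_force: [-0.2, -2.4, 0.7]
width: 35.7
```

Call:
servo_tool --moves "-0.0001 0.0005 0 0 0 0; -0.0001 0.0005 0 0 0 0; -0.0001 0.0005 0 0 0 0" --hand 155

```text
t: 8.32
ee_pos: [505.0, 17.6, 22.2]
orientation: [-0.136, 2.156, -2.156]
ft_force: [1.1, -3.8, 0.4]
width: 35.0
```

Call:
servo_tool --moves "0 0 0 0 0 0; 0 0 0 0 0 0; 0 0 0 0 0 0" --hand 128

```text
t: 8.7
ee_pos: [504.9, 17.9, 22.1]
orientation: [-0.137, 2.156, -2.156]
ft_force: [-0.1, 0.5, -0.5]
width: 43.7
```

Run:
```python
from h import *
o=ctrl.get_obs(); print(o['t'],o['ee_pos'],o['ft_force'],o['width'])
np.save('pics/w7o.npy',o,allow_pickle=True)
im=save('wrist','w7',s=1.5)
cropsave(im,'w7c',(150,100,350,340),2.5)
```

```text
8.7 [504.91823703  17.89973332  22.13225513] [-0.13088281  0.51579474 -0.52621317] 43.68989143310883
```

View pics/w7c.png

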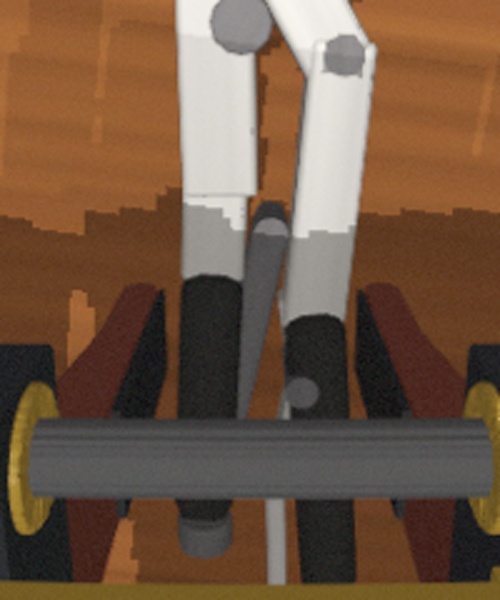

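The handle at crop (325,450) stays closed with a gap to both fingers, so the pliers are locked. Next I'll back off and look from above.

Call:
servo_tool --moves "0 0 0 0 0 0; 0 0 0 0 0 0; 0 0 0.03 0 0 0; 0 0 0.08 0 0 0; -0.015 0 0.13 0 0 0; -0.03 0 0.16 0 0 0; -0.03 0 0.16 0 0 0; -0.03 0 0.16 0 0 0" --hand 90

```text
t: 9.75
ee_pos: [474.9, 17.7, 181.7]
orientation: [-0.137, 2.156, -2.156]
ft_force: [-0.8, 0.6, -0.8]
width: 56.6
```

Run:
```python
from h import *
o=ctrl.get_obs(); print(o['t'],o['ee_pos'],o['ft_force'],o['width'])
np.save('pics/w8o.npy',o,allow_pickle=True)
im=save('wrist','w8',s=1.5)
cropsave(im,'w8c',(190,50,330,240),3)
cropsave(im,'w8d',(190,0,330,100),5)
```

```text
9.75 [474.91284012  17.6573325  181.68162639] [-0.80075706  0.5795333  -0.77827837] 56.59247504298488
```

View pics/w8c.png

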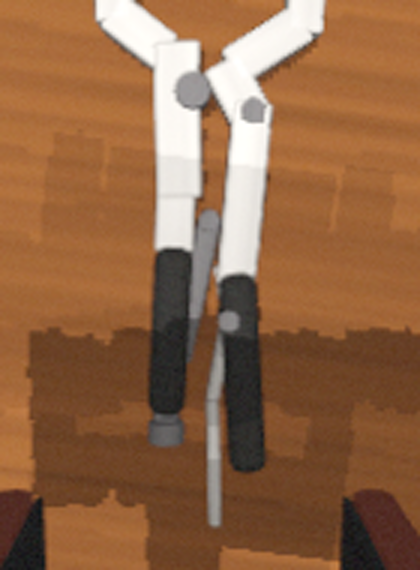

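View pics/w8d.png

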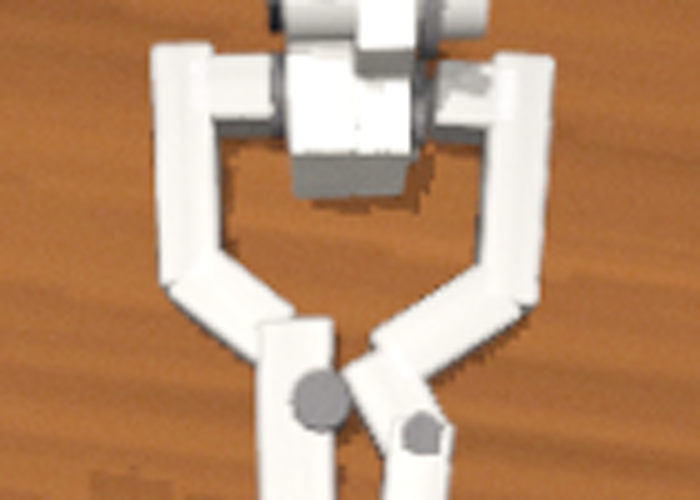

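The pliers are locked and square, and the bracket is flush (crop (350,100)). The lever tail shows at crop (213,400) to (215,522). I'll measure the tail.

Run:
```python
from h import *
im=load('w8');o=np.load('pics/w8o.npy',allow_pickle=True).item()
pc=lambda L,z:pix2w(im,np.array(L)/3+[190,50],z,o)[:,:2].round(1)
pd=lambda L,z:pix2w(im,np.array(L)/5+[190,0],z,o)[:,:2].round(1)
print('bolt',pd([(322,400)],22),'jaw',pd([(152,48),(162,285)],19))
f=pd([(290,150),(410,150)],35);print('ear end',f,np.degrees(np.arctan2(*(f[0]-f[1])[::-1]))-90)
print('sleeve',pc([(157,255),(150,405)],22),'screw end',pc([(167,443)],16),pc([(183,440)],16))
print('tail L/R at mid',pc([(208,470),(221,470),(214,524)],18))
print('tail front',pc([(208,410),(218,410)],18),'handle end',pc([(248,468),(231,463)],22))
```

```text
bolt [[572.3  30. ]] jaw [[632.1  69.8]
 [589.9  63.2]]
ear end [[613.2  41. ]
 [616.   19.7]] 7.4888992016399385
sleeve [[518.6  35.3]
 [467.4  31.6]] screw end [[452.9  24.1]] [[454.7  18.6]]
tail L/R at mid [[445.4   8.4]
 [446.    3.8]
 [425.3   3.6]]
tail front [[467.2  11.3]
 [467.7   7.8]] handle end [[449.1  -5.2]
 [450.2   1. ]]
```

Call:
servo_tool --moves "-0.041 0.013 -0.03 0 0 0; -0.041 0.013 -0.06 0 0 0; -0.041 0.013 -0.09 0 0 0; -0.041 0.013 -0.1 0 0 0; -0.041 0.013 -0.1 0 0 0; -0.041 0.013 -0.1 0 0 0" --hand 255

```text
t: 10.55
ee_pos: [434.5, 30.7, 82.6]
orientation: [-0.136, 2.156, -2.156]
ft_force: [0.8, 0.5, 0.5]
width: 1.7
```

Run:
```python
from h import *
o=ctrl.get_obs(); print(o['t'],o['ee_pos'],o['ft_force'],o['width'])
np.save('pics/w9o.npy',o,allow_pickle=True)
im=save('wrist','w9',s=1.5)
```

```text
10.55 [434.51616161  30.6693292   82.62011483] [0.76576273 0.48806931 0.47451827] 1.7049382357372624
```

View pics/w9.png

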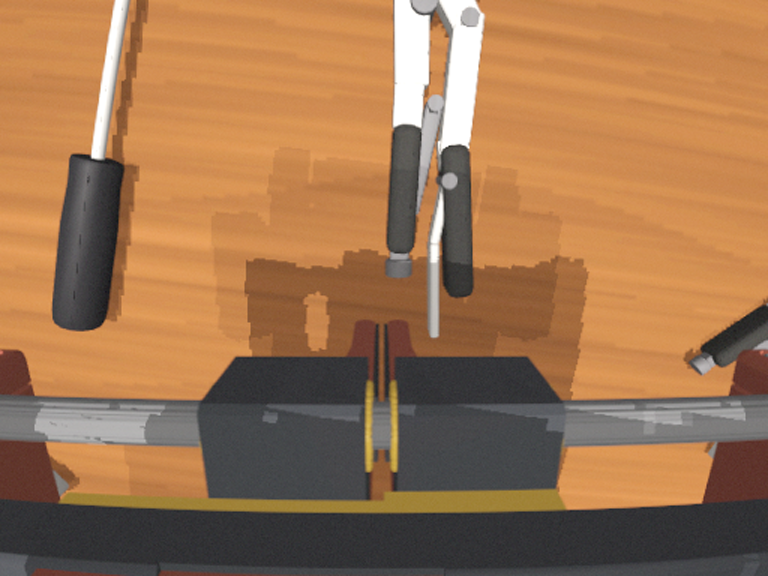

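Call:
servo_tool --moves "0 0 -0.03 0 0 0; 0 0 -0.05 0 0 0; 0 0 -0.0595 0 0 0; 0 -0.003 -0.0595 0 0 0; 0 -0.003 -0.0595 0 0 0"

```text
t: 11.22
ee_pos: [434.5, 27.5, 23.4]
orientation: [-0.135, 2.156, -2.156]
ft_force: [0.4, -0.5, 0.0]
width: 0.7
```

Call:
servo_tool --moves "0 -0.002 0 0 0 0; 0 -0.004 0 0 0 0; 0 -0.004 0 0 0 0"

```text
t: 11.6
ee_pos: [434.1, 23.5, 22.9]
orientation: [-0.136, 2.156, -2.156]
ft_force: [0.1, -0.2, 0.9]
width: 0.8
```

Call:
servo_tool --moves "0 -0.001 0 0 0 0; 0 -0.002 0 0 0 0; 0 -0.002 0 0 0 0"

```text
t: 11.98
ee_pos: [433.9, 21.6, 22.6]
orientation: [-0.136, 2.156, -2.156]
ft_force: [0.1, -0.4, -0.0]
width: 0.4
```

Contact is expected from about y 20.5. I'll go in 2 mm steps.

Call:
servo_tool --moves "0 -0.001 0 0 0 0; 0 -0.002 0 0 0 0; 0 -0.003 0 0 0 0; 0 -0.003 0 0 0 0"

```text
t: 12.48
ee_pos: [434.0, 18.6, 22.7]
orientation: [-0.136, 2.156, -2.156]
ft_force: [0.6, -1.0, 0.0]
width: 0.4
```

Call:
servo_tool --moves "0 -0.001 0 0 0 0; 0 -0.002 0 0 0 0; 0 -0.003 0 0 0 0; 0 -0.003 0 0 0 0"

```text
t: 12.98
ee_pos: [434.0, 15.6, 22.7]
orientation: [-0.136, 2.156, -2.156]
ft_force: [-0.6, 0.5, -0.6]
width: 0.1
```

Call:
servo_tool --moves "0 -0.001 0 0 0 0; 0 -0.002 0 0 0 0; 0 -0.002 0 0 0 0"

```text
t: 13.35
ee_pos: [434.0, 13.6, 22.7]
orientation: [-0.136, 2.156, -2.156]
ft_force: [-0.1, 1.3, 0.2]
width: 0.4
```

Call:
servo_tool --moves "0 -0.001 0 0 0 0; 0 -0.002 0 0 0 0; 0 -0.002 0 0 0 0"

```text
t: 13.72
ee_pos: [434.1, 11.6, 22.7]
orientation: [-0.136, 2.156, -2.156]
ft_force: [-0.3, 0.6, 0.1]
width: 0.3
```

Call:
servo_tool --moves "0 -0.001 0 0 0 0; 0 -0.002 0 0 0 0; 0 -0.002 0 0 0 0"

```text
t: 14.1
ee_pos: [434.0, 9.6, 22.7]
orientation: [-0.136, 2.156, -2.156]
ft_force: [-0.1, 1.0, -0.2]
width: 0.1
```

Run:
```python
from h import *
o=ctrl.get_obs(); print(o['t'],o['ee_pos'],o['ft_force'],o['width'])
im=save('wrist','w10',s=1.5)
```

```text
14.1 [433.97333657   9.62269378  22.68140937] [-0.06625641  1.03092392 -0.24948179] 0.08371870431271501
```

View pics/w10.png

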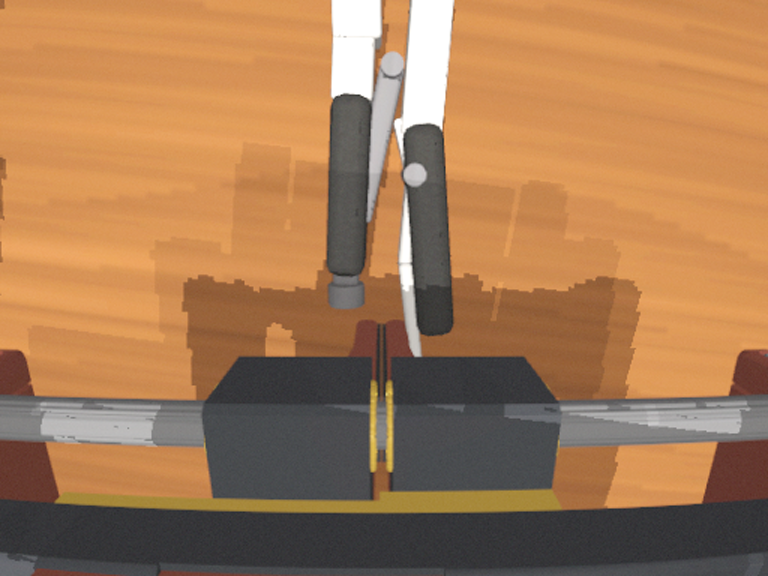

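The tail at (412,330) is being bent outward by the closed fingers, with low force. I'll carry on.

Call:
servo_tool --moves "0 -0.001 0 0 0 0; 0 -0.002 0 0 0 0; 0 -0.002 0 0 0 0"

```text
t: 14.52
ee_pos: [433.9, 7.6, 22.7]
orientation: [-0.137, 2.156, -2.156]
ft_force: [0.0, 0.7, 0.0]
width: 0.4
```

Call:
servo_tool --moves "0 -0.001 0 0 0 0; 0 -0.002 0 0 0 0; 0 -0.002 0 0 0 0"

```text
t: 14.9
ee_pos: [433.8, 5.6, 22.6]
orientation: [-0.137, 2.156, -2.156]
ft_force: [0.2, 0.2, 0.1]
width: 0.1
```

Call:
servo_tool --moves "0 -0.001 0 0 0 0; 0 -0.002 0 0 0 0; 0 -0.002 0 0 0 0"

```text
t: 15.28
ee_pos: [433.9, 3.6, 22.7]
orientation: [-0.137, 2.156, -2.156]
ft_force: [0.2, -0.5, -1.3]
width: 0.7
```

Run:
```python
from h import *
o=ctrl.get_obs(); print(o['t'],o['ee_pos'],o['ft_force'],o['width'])
im=save('wrist','w11',s=1.5)
```

```text
15.275 [433.93648906   3.60033613  22.66131255] [ 0.16531517 -0.49874244 -1.34069417] 0.6826310103019602
```

View pics/w11.png

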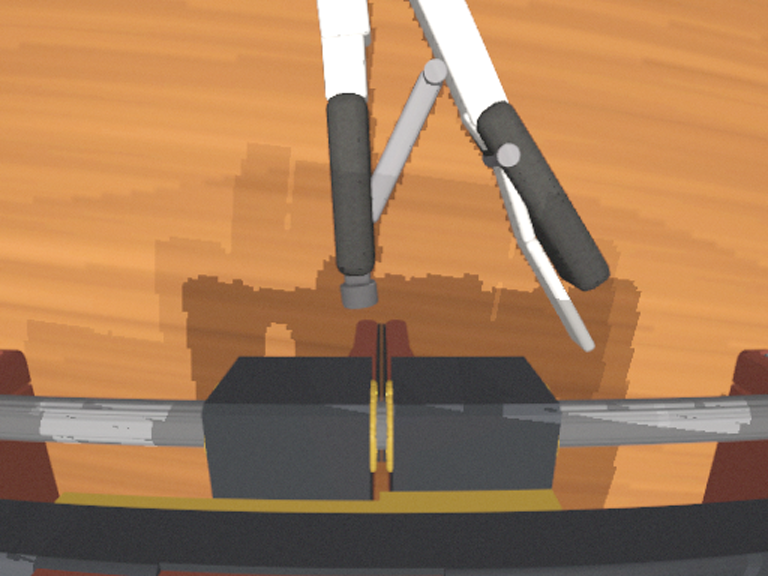

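The pliers have sprung open (moving handle now at (545,200)). I'll rise and look at the knuckle.

Call:
servo_tool --moves "0 0 0.05 0 0 0; 0 0.005 0.1 0 0 0; 0.03 0.01 0.15 0 0 0; 0.08 0.015 0.17 0 0 0; 0.1 0.015 0.17 0 0 0; 0.1 0.015 0.17 0 0 0; 0.1 0.015 0.17 0 0 0" --hand 0

```text
t: 16.2
ee_pos: [532.3, 18.6, 191.8]
orientation: [-0.139, 2.157, -2.157]
ft_force: [-0.3, -0.1, -0.2]
width: 66.7
```

Run:
```python
from h import *
o=ctrl.get_obs(); print(o['t'],o['ee_pos'],o['ft_force'],o['width'])
np.save('pics/w12o.npy',o,allow_pickle=True)
im=save('wrist','w12',s=1.5)
cropsave(im,'w12c',(180,0,340,220),2.7)
```

```text
16.2 [532.28135854  18.61589413 191.83891733] [-0.31894212 -0.0603433  -0.20811149] 66.70287112106287
```

View pics/w12c.png

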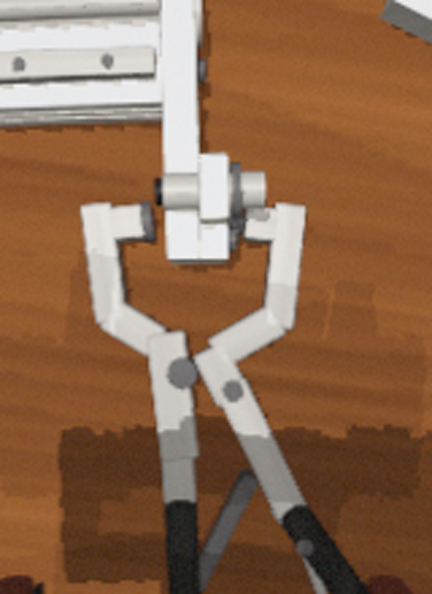

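Run:
```python
from h import *
im=load('w12');o=np.load('pics/w12o.npy',allow_pickle=True).item()
pc=lambda L,z:pix2w(im,np.array(L)/2.7+[180,0],z,o)[:,:2].round(1)
print('bolts',pc([(182,373),(232,391)],22))
b=pc([(148,340),(163,455)],19);print('bar L',b,np.degrees(np.arctan2(*(b[0]-b[1])[::-1])))
b=pc([(81,207),(96,320)],19);print('jaw L',b,np.degrees(np.arctan2(*(b[0]-b[1])[::-1])))
print('jaw tips',pc([(81,207),(304,208)],19),'pads',pc([(153,220),(248,235)],18))
print('moving bar right edge/elbow',pc([(215,350),(245,380),(292,325)],19))
print('ear',pc([(167,260),(228,260)],35))
```

```text
bolts [[572.3  30.9]
 [567.9  11. ]]
bar L [[582.9  45.4]
 [539.2  34.5]] 14.005389523944393
jaw L [[628.3  75.7]
 [587.9  66. ]] 13.501097049691696
jaw tips [[628.3  75.7]
 [638.4  -6.5]] pads [[627.   48.7]
 [626.2  12.8]]
moving bar right edge/elbow [[582.4  19.5]
 [572.5   6.5]
 [595.5  -8.4]]
ear [[612.5  41. ]
 [615.2  19.4]]
```

Call:
servo_tool --moves "0.033 0.002 -0.04 0 0 6; 0.033 0.002 -0.08 0 0 6; 0.033 0.002 -0.1 0 0 6; 0.033 0.002 -0.11 0 0 6; 0.033 0.002 -0.11 0 0 6" --hand 0

```text
t: 16.88
ee_pos: [566.2, 20.6, 82.3]
orientation: [-0.245, 2.1, -2.099]
ft_force: [-0.4, -0.0, 1.3]
width: 88.2
```

Run:
```python
from h import *
o=ctrl.get_obs(); print(o['t'],o['ee_pos'],o['ft_force'],o['width'])
np.save('pics/w13o.npy',o,allow_pickle=True)
im=save('wrist','w13',s=1.5)
```

```text
16.875 [566.17409122  20.63945387  82.33983301] [-0.36352464 -0.01135856  1.31014678] 88.15679260264618
```

View pics/w13.png

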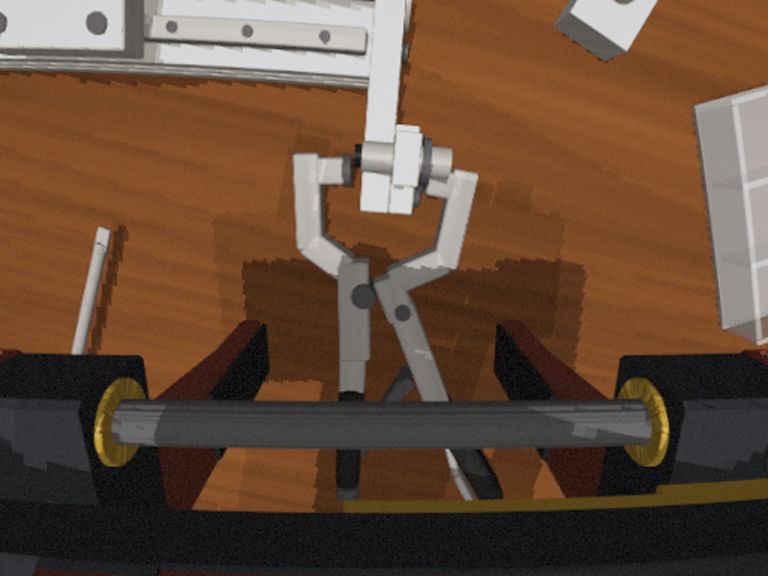

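The fingers straddle the knuckle (bolts at (362,296) and (402,313)), and the jaws are clear of flange and bracket. I'll descend and close.

Call:
servo_tool --moves "0 0 -0.03 0 0 0; 0 0 -0.05 0 0 0; 0 0 -0.058 0 0 0; 0 0 -0.058 0 0 0"

```text
t: 17.42
ee_pos: [566.8, 20.7, 24.5]
orientation: [-0.244, 2.099, -2.099]
ft_force: [-0.0, 0.8, -0.8]
width: 87.8
```

Call:
servo_tool --moves "0 0 0 0 0 0; 0 0 0 0 0 0; 0 0 0 0 0 0; 0 0 0 0 0 0" --hand 110

```text
t: 17.92
ee_pos: [567.1, 20.7, 24.9]
orientation: [-0.243, 2.099, -2.099]
ft_force: [-0.7, 0.4, -0.8]
width: 51.7
```

Call:
servo_tool --moves "0 0 0 0 0 0; 0 0 0 0 0 0; 0 0 0 0 0 0" --hand 130

```text
t: 18.3
ee_pos: [566.9, 20.7, 24.7]
orientation: [-0.244, 2.099, -2.099]
ft_force: [-0.3, 0.2, 0.5]
width: 43.4
```

Run:
```python
from h import *
o=ctrl.get_obs(); print(o['t'],o['ee_pos'],o['ft_force'],o['width'])
np.save('pics/w14o.npy',o,allow_pickle=True)
im=save('wrist','w14',s=1.5)
```

```text
18.3 [566.92623501  20.6758881   24.65185175] [-0.27069014  0.16568237  0.52032819] 43.4282928628772
```

View pics/w14.png

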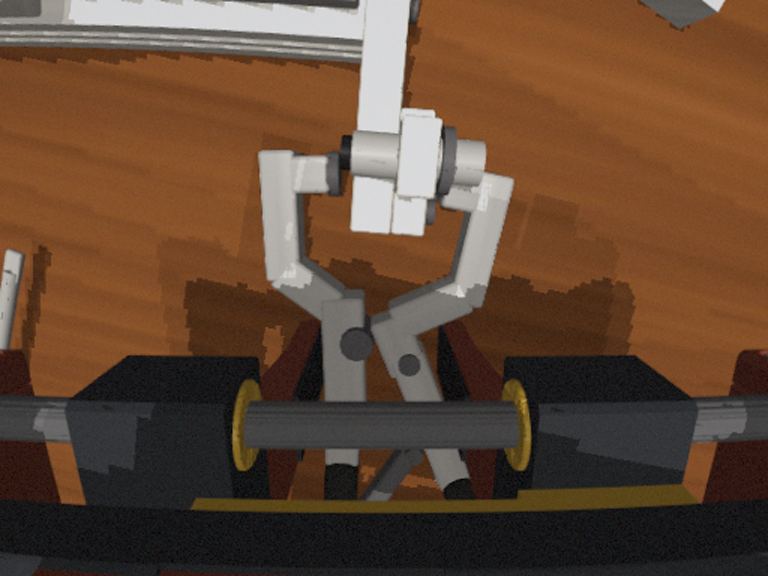

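Call:
servo_tool --moves "0 0 0 0 0 0; 0 0 0 0 0 0; 0 0 0 0 0 0" --hand 145

```text
t: 18.73
ee_pos: [567.0, 20.9, 24.7]
orientation: [-0.244, 2.099, -2.099]
ft_force: [0.1, 4.2, 0.9]
width: 39.7
```

Call:
servo_tool --moves "0 0 0 0 0 0; 0 0 0 0 0 0; 0 0 0 0 0 0" --hand 165

```text
t: 19.1
ee_pos: [567.0, 20.8, 24.7]
orientation: [-0.244, 2.099, -2.099]
ft_force: [0.3, 4.0, 1.4]
width: 39.3
```

Run:
```python
from h import *
o=ctrl.get_obs(); print(o['t'],o['ee_pos'],o['ft_force'],o['width'])
np.save('pics/w15o.npy',o,allow_pickle=True)
im=save('wrist','w15',s=1.5)
```

```text
19.1 [566.98209626  20.76629898  24.65828041] [0.33866728 4.00642205 1.41505261] 39.28106025499757
```

View pics/w15.png

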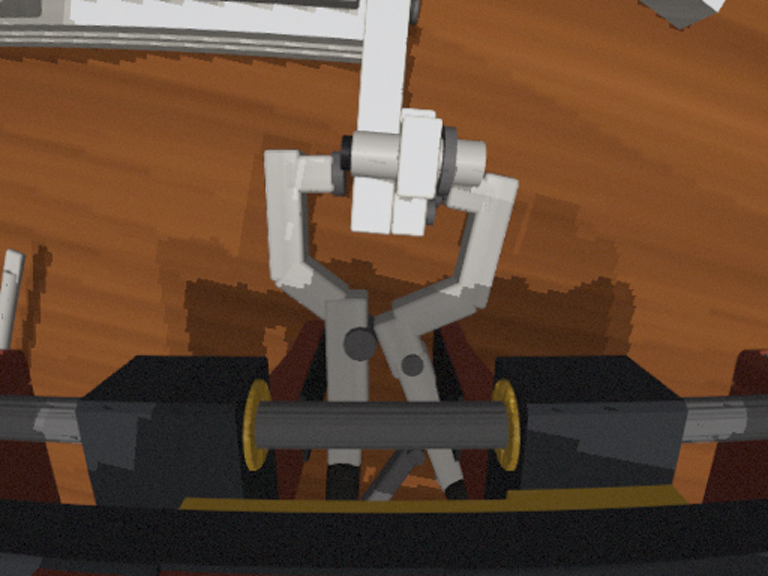

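Call:
servo_tool --moves "0 0.001 0 0 0 0; -0.003 0.0005 0 0 0 0; -0.007 0 0 0 0 0; -0.011 -0.0005 0 0 0 0; -0.015 -0.001 0 0 0 0; -0.015 -0.001 0 0 0 0"

```text
t: 19.9
ee_pos: [551.3, 19.6, 24.7]
orientation: [-0.245, 2.099, -2.099]
ft_force: [0.4, -0.5, -0.3]
width: 39.5
```

Run:
```python
from h import *
o=ctrl.get_obs(); print(o['t'],o['ee_pos'],o['ft_force'],o['width'])
im=save('wrist','w16',s=1.5)
```

```text
19.9 [551.25740399  19.610332    24.6684407 ] [ 0.41580993 -0.46900016 -0.29751725] 39.509337615383835
```

View pics/w16.png

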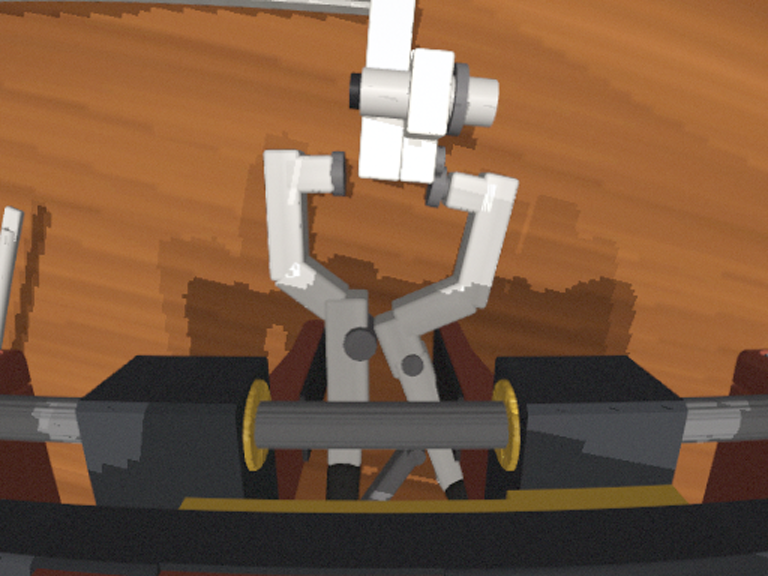

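The pliers come with the hand. The moving pad at (437,190) runs close to the bracket edge at (440,170), so I'll bias slightly to -y while drawing on.

Call:
servo_tool --moves "-0.001 -0.002 0 0 0 0; -0.008 -0.0045 0 0 0 0; -0.016 -0.006 0 0 0 0; -0.024 -0.007 0 0 0 0; -0.032 -0.008 0 0 0 0; -0.04 -0.009 0 0 0 0; -0.045 -0.01 0 0 0 0; -0.045 -0.01 0 0 0 0"

```text
t: 20.95
ee_pos: [505.8, 9.6, 24.7]
orientation: [-0.246, 2.1, -2.1]
ft_force: [-1.2, -2.0, 1.3]
width: 39.6
```

Call:
servo_tool --moves "0 0 0 0 0 0; 0 0 0 0 0 0; 0 0 0 0 0 0" --hand 110

```text
t: 21.32
ee_pos: [506.9, 9.7, 24.6]
orientation: [-0.244, 2.099, -2.099]
ft_force: [-0.1, -0.2, 0.4]
width: 50.0
```

Call:
servo_tool --moves "0 0 0 0 0 0; 0 0 0 0 0 0; 0 0 0 0 0 0" --hand 0

```text
t: 21.7
ee_pos: [507.0, 9.7, 24.7]
orientation: [-0.244, 2.099, -2.099]
ft_force: [0.2, -0.4, -0.2]
width: 76.3
```

Call:
servo_tool --moves "0 0 0.04 0 0 0; 0 0 0.09 0 0 0; 0 0 0.14 0 0 0; 0 0 0.17 0 0 0; 0 0 0.17 0 0 0; 0 0 0.17 0 0 0"

```text
t: 22.45
ee_pos: [506.3, 9.7, 193.9]
orientation: [-0.245, 2.099, -2.099]
ft_force: [0.4, -1.1, 0.5]
width: 87.6
```

Run:
```python
from h import *
o=ctrl.get_obs(); print(o['t'],o['ee_pos'],o['ft_force'],o['width'])
np.save('pics/w17o.npy',o,allow_pickle=True)
im=save('wrist','w17',s=1.5)
save('side','side17',s=1.5)
```

```text
22.45 [506.31011659   9.68757906 193.88677474] [ 0.37293774 -1.11151684  0.47848008] 87.55778577219678
```

View pics/w17.png

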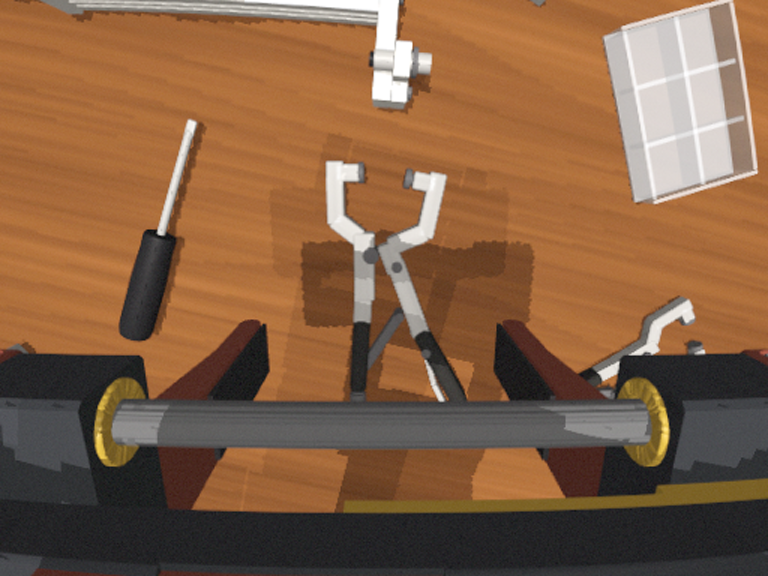

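View pics/side17.png

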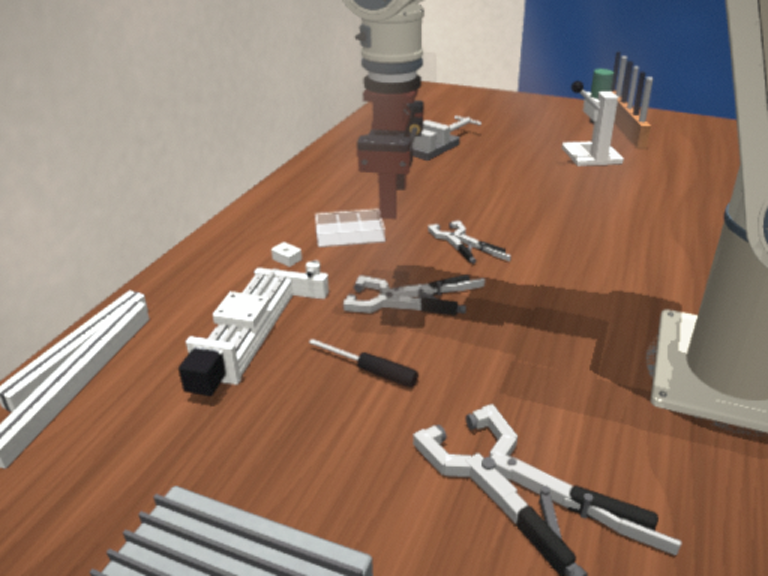

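The wrist view shows the open pliers lying clear, bolts at (370,256)/(396,267), jaws about 70 px below the bracket at (395,90). In the side view the bystanders are at their old pixels. I'll do one numeric check and then hand in.

Run:
```python
from h import *
im=load('w17');o=np.load('pics/w17o.npy',allow_pickle=True).item()
P=pix2w(im,np.array([(370,256),(396,267),(345,340)])/1.5,22,o);print(P.round(1))
print('dist',np.linalg.norm(P[:2,:2].mean(0)-[632.4,31.4]))
cropsave(im,'w17c',(230,10,310,130),5)
```

```text
[[511.3  19.2  22. ]
 [507.8  -0.7  22. ]
 [445.   23.1  22. ]]
dist 124.87358732001996
```

View pics/w17c.png

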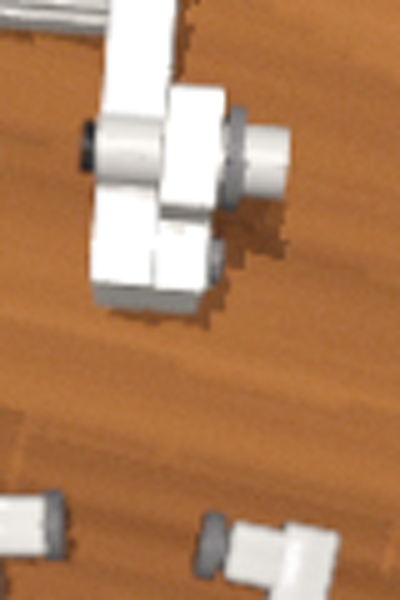

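The bracket sits flush (seam at crop (155,250), no gap) and the pliers are free and open.

```bash
python3 -c "
from h import *
print(ctrl.close_job())"
```

```text
the job is handed in; nothing more can be done
None
```

I carried out all the steps and handed the job in at about 22.5 s; the hand-in reports no verdict.

- **Lock:** I squeezed the middle-sized pliers in small steps while moving the hand along, so the fixed side stayed put. They locked at about 35 mm over the handles, a little past first contact with the stop. The handle stayed closed with the fingers off, the bracket seam was closed, and the jaws looked square, within about 1° by rough pixel measurement.
- **Release:** I pushed the lever tail outward with the closed fingertips. The wrist showed no more than about 1.5 N and the pliers sprang open. They turned about 6° on the bench as this happened, without harm.
- **Removal:** I gripped the pliers at the knuckle, drew them back along the bench without lifting, and let go.

**Last checks:**
- The pliers are open and flat on the bench, with the knuckle about 125 mm from the joint (at least 85 needed).
- The bracket is flush by eye; its gap was not measured to 0.6 mm.
- The tray, screwdriver and shaft block are at their old pixels in the side view.
- No check failed. The slide angle came out between 7.1° and 8.6° depending on the edge used, and I worked with 8°.

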